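Put the washed pastry kit back in its trays

ROBOT

A 6-joint arm with a two-finger parallel gripper is mounted at the origin on the work surface. World frame = base frame: x ahead of the robot, y to its left, z up, the work surface at z = 0. Lengths are in m, angles in rad, forces in N, time in s.
With the tool pointing down it reaches from about 0.25 to 0.725 m from the base axis. Payload 4 kg.
Tool frame: the origin (TCP) lies at the very end of the fingers, on their centre line; the grasp point (between the pads) lies 19 mm behind it; x points along the fingers, y is the direction in which the jaws open and shut, and the axes are right-handed (so a half turn about x gives the same grasp; the last joint's range is limited). The gripper opens to 85 mm and grips with 20 to 120 N. Pads are 22 mm wide; open, the fingers measure 114 mm over their backs; the gripper's body (76 mm by 85 mm) begins 54 mm behind the grasp point. The pads swing forward as they close: fully open they stand 13 mm farther back than shut.
Start: joints at [1.222, 0.241, 0.005, 1.335, 0, 1.571], TCP at [0.171, 0.47, 0.231] pointing down, gripper open.
Joint ranges: [-2.72, 2.72], [-1.05, 1.87], [-1.09, 1.28], [-1.99, 2.15], [-1.42, 1.44], [-3.14, 3.14]. Speed limits (rad/s): [2.79, 2.79, 3.14, 3.14, 3.14, 3.14].

INTERFACE

Orientations are given as a rotation vector (axis times angle).
In Python, from plant import robot gives the robot as it stands.
- The arm moves only by the shell command python3 -m pendant 'ROWS' [FORCE]. ROWS is JSON, a list of rows, each a list of 3 entries, a list of its own where there are three numbers: the finger opening in cm, from 0 to 8.54, then the shift along the tool's x, y, z in cm, then the turn about the tool's x in degrees. In form: [[jaw, [tx, ty, tz], spin], ...]. A call has 1 to 10 rows; each row is the pose to reach, as a shift and turn from the pose commanded when the call began, along the tool's axes at that moment; what a row does not reach only later rows make up. A row lasts 1/12 s, in which the tool goes at most 41.7 mm and 7.16 degrees, less where a joint would pass 70% of its speed; a pose out of reach is approached as far as the arm can. A call with a gripper value outside its range is refused whole. The fingers move at their own pace and stop on an object; FORCE is the grip in N (left out, the last holds). Time passes only in rows, so rows that repeat a pose let the fingers close. It gives the time, the measured TCP pose, the force and the opening at its end, in the units of the state.
- robot.sense(): the state, without advancing time (a new reading comes with each control period).
- robot.snapshot(name): name is "side" or "top"; returns the picture (384x512x3 uint8, red, green, blue); there is no depth.
- robot.get_calibration(name): a dict with "mtx" (3x3 intrinsics, pixels), "xyz" and "orientation" of the camera in the world. Camera axes: x right, y down, z forward; pixel columns grow to the right and rows downward; lengths in m; the calibration is good to about 2 mm. A picture is of the moment at which its call begins. get_calibration takes no time and is no camera call.
- robot.sign_off(): hands the job in, once; it reports no verdict.
The state is a dict: "time_s": time; "q": joint angles; "qd": joint speeds; "effort": joint torques, N m; "ee_pos": TCP position; "orientation": TCP orientation; "ft_force": force on the tool from outside, world axes, zero at the start; "moment": the same for the moment, N m; "grip_width": opening from 0.0 (shut) to 1.0 (fully open).
Only numpy, scipy, OpenCV 4.12 (cv2) and the standard library are available. Lean on these libraries where they do the work, as an engineer would, in place of code of your own. Each camera call takes 0.05 s, during which the arm holds its last target. There are 200 camera calls.

TASK

Put the washed small kit lying on the near side of the pastry bench away in the three white trays: both loose round cutters into the tray that already holds a cutter, both loose piping nozzles into the tray that already holds a nozzle, and the pastry wheel into the long narrow tray. Everything ends inside its tray on the tray's floor: cutters flat, nozzles standing on their wide ends, the wheel lying flat along its tray. Do not disturb the cutter and the nozzle that are already stored.

Things in the scene. Friction and masses are not known exactly. Their poses are not given: they have to be found in the camera images.
- cutter_54: Round pastry cutter: a plain stainless steel ring, open at both ends, 54 mm outside diameter, 34 mm high, wall 2 mm, standing flat on the bench. Origin: centre of the lower edge; z up along the ring's axis. To go into the tray with the stored cutter.
- cutter_40: Round pastry cutter: a plain stainless steel ring, open at both ends, 40 mm outside diameter, 34 mm high, wall 2 mm, standing flat on the bench. Origin: centre of the lower edge; z up along the ring's axis. To go into the tray with the stored cutter.
- nozzle_tall: Piping nozzle: a stainless steel cone standing on the bench, wide end down, 30 mm across the foot (straight for 5 mm), tapering to 10 mm at the top, 58 mm high. Origin: centre of the foot; z up along its axis. The taller, slimmer of the two on the bench.
- nozzle_short: Piping nozzle: a stainless steel cone standing on the bench, wide end down, 36 mm across the foot (straight for 5 mm), tapering to 20 mm at the top, 44 mm high. Origin: centre of the foot; z up along its axis. The shorter, stouter of the two on the bench.
- pastry_wheel: Pastry wheel lying flat on the bench, 161 mm long: steel handle 95 mm long, 24 mm wide, 20 mm high, a black finger guard 36 mm wide and 18 mm high, then a round 52 mm steel blade. Origin: on the underside, below the handle's middle line, 15 mm from the guard end of the handle and about 5 mm from the balance point; x points along the tool to the blade (handle from x = -80 to +15 mm, guard 15 to 27 mm, blade end at +81 mm), z up.
- cutter_tray: White plastic tray with an open top, 130 x 200 mm outside (138 x 208 mm over the lip round its rim), 18 mm high, walls and floor 3 mm; it is fixed to the bench. Origin: centre of the underside, so the inner floor is at z = 3 mm; z up, y along the 200 mm length. The tray for cutters: the 64 mm cutter is stored in it, near its +y end (about 58 mm from the middle).
- nozzle_tray: White plastic tray with an open top, 130 x 200 mm outside (138 x 208 mm over the lip round its rim), 18 mm high, walls and floor 3 mm; it is fixed to the bench. Origin: centre of the underside, so the inner floor is at z = 3 mm; z up, y along the 200 mm length. The tray for nozzles, same make as the cutter tray: one nozzle is stored in it, near its +y end (about 60 mm from the middle).
- tool_tray: White plastic tray with an open top, 90 x 200 mm outside (98 x 208 mm over the lip round its rim), 18 mm high, walls and floor 3 mm; it is fixed to the bench. Origin: centre of the underside, so the inner floor is at z = 3 mm; z up, y along the 200 mm length. The narrow tray for tools with handles, empty at the start.
- cutter_64: Round pastry cutter: a plain stainless steel ring, open at both ends, 64 mm outside diameter, 34 mm high, wall 2 mm, already stored in the cutter tray, free to move. Origin: centre of the lower edge; z up along the ring's axis. To be left alone.
- nozzle_stored: Piping nozzle: a stainless steel cone already stored in the nozzle tray, free to move, wide end down, 34 mm across the foot (straight for 5 mm), tapering to 14 mm at the top, 52 mm high. Origin: centre of the foot; z up along its axis. To be left alone.

How it is judged:
At the end, for the whole second after the job is handed in: Loose cutters in the cutter tray, loose nozzles in the nozzle tray, wheel in the tool tray: each inside the rim, its underside within 4 mm of the tray's floor, upright (wheel: flat) to 0.12 rad, at rest under 0.02 m/s; the stored cutter and nozzle still standing in their trays (x of cutter_54 in the frame of cutter_tray between -0.065 and 0.065 m and y of cutter_54 in the frame of cutter_tray between -0.1 and 0.1 m and z of cutter_54 in the frame of cutter_tray between -0.001 and 0.007 m and angle between each of cutter_54, cutter_40, nozzle_tall, nozzle_short, pastry_wheel, cutter_64, nozzle_stored's own z axis and vertical below 0.12 rad and linear speed of each of cutter_54, cutter_40, nozzle_tall, nozzle_short, pastry_wheel, cutter_64, nozzle_stored below 0.02 m/s and x of cutter_40 in the frame of cutter_tray between -0.065 and 0.065 m and y of cutter_40 in the frame of cutter_tray between -0.1 and 0.1 m and z of cutter_40 in the frame of cutter_tray between -0.001 and 0.007 m and x of nozzle_tall in the frame of nozzle_tray between -0.065 and 0.065 m and y of nozzle_tall in the frame of nozzle_tray between -0.1 and 0.1 m and z of nozzle_tall in the frame of nozzle_tray between -0.001 and 0.007 m and x of nozzle_short in the frame of nozzle_tray between -0.065 and 0.065 m and y of nozzle_short in the frame of nozzle_tray between -0.1 and 0.1 m and z of nozzle_short in the frame of nozzle_tray between -0.001 and 0.007 m and x of pastry_wheel in the frame of tool_tray between -0.045 and 0.045 m and y of pastry_wheel in the frame of tool_tray between -0.097 and 0.097 m and z of pastry_wheel in the frame of tool_tray between -0.001 and 0.007 m and x of cutter_64 in the frame of cutter_tray between -0.065 and 0.065 m and y of cutter_64 in the frame of cutter_tray between -0.1 and 0.1 m and z of cutter_64 in the frame of cutter_tray between -0.001 and 0.007 m and x of nozzle_stored in the frame of nozzle_tray between -0.065 and 0.065 m and y of nozzle_stored in the frame of nozzle_tray between -0.1 and 0.1 m and z of nozzle_stored in the frame of nozzle_tray between -0.001 and 0.007 m); the robot touches nothing.
It fails at once if the stored cutter or nozzle is knocked over or shifted by more than 20 mm (distance of any of cutter_64, nozzle_stored from where it was at the start of the episode above 0.02 m or angle between any of cutter_64, nozzle_stored's own z axis and vertical above 0.4 rad).
It also fails if it takes over 109 s, if anything falls off the work surface, if the arm or the gripper's body presses on something with over 40 N, if the wrist force passes 120 N, or if a joint passes its speed limit or range.

## Working session

There is one attempt and no reset: what is moved stays moved. The work goes in short steps, Python scripts to look and compute and a shell command to move; the robot and the scene stay as the last step left them, time stands still between calls to the robot, and variables do not carry over. Pictures are saved under pics/ and viewed, about 12 in all and at most 16, crops included, and the job is handed in when it is done.

```bash
mkdir -p pics; ls
python3 - <<'E'
from plant import robot
import cv2
for n in("top","side"):
    im=robot.snapshot(n); cv2.imwrite(f"pics/{n}0.png",im[:,:,::-1])
    print(n,robot.get_calibration(n))
print(robot.sense())
E
```

```text
pics
top {'mtx': array([[451.66349034,   0.        , 256.1714111 ],
       [  0.        , 451.66349034, 196.63640256],
       [  0.        ,   0.        ,   1.        ]]), 'xyz': array([0.36065884, 0.02344412, 1.12064979]), 'orientation': array([-2.10647901,  2.16848227, -0.15425654])}
side {'mtx': array([[381.49753513,   0.        , 261.1055592 ],
       [  0.        , 381.49753513, 188.01610151],
       [  0.        ,   0.        ,   1.        ]]), 'xyz': array([ 0.47774056, -0.48797195,  0.65753226]), 'orientation': array([-2.44499387,  0.11770865, -0.02903314])}
{'time_s': 0.1, 'q': array([1.22202214e+00, 2.41337326e-01, 3.89107286e-03, 1.33522991e+00,
       1.25478330e-05, 1.57081996e+00]), 'qd': array([-1.34504186e-04, -1.83135959e-03,  1.32796037e-03,  8.13953467e-05,
       -3.60060845e-04, -5.87333623e-04]), 'effort': array([ 2.80808599e-04, -3.73138833e+01,  2.53009593e+01,  1.07945327e-02,
        1.38786909e-04, -6.50740006e-06]), 'ee_pos': array([0.17067734, 0.46936918, 0.23051441]), 'orientation': array([ 0.27224819,  1.55375176, -0.27516507]), 'ft_force': array([-0.28745128, -0.13719342, -0.53377609]), 'moment': array([-0.03935331, -0.02119643, -0.04339781]), 'grip_width': 1.0024544154980795}
```

View pics/top0.png

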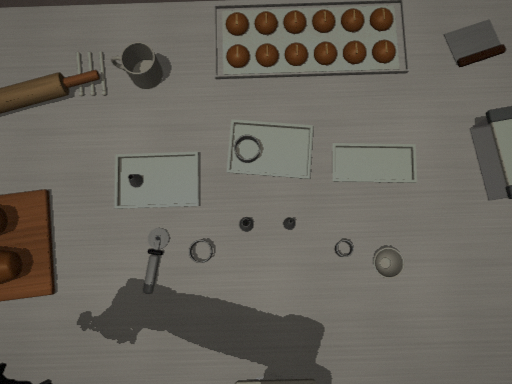

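View pics/side0.png

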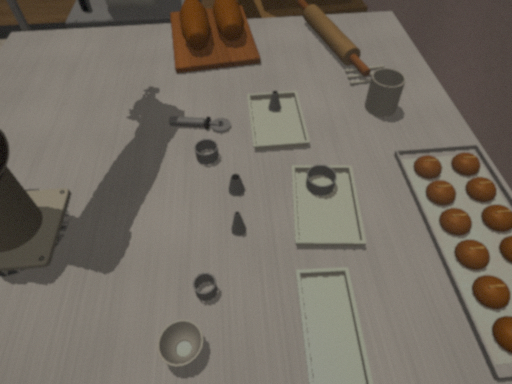

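```bash
python3 - <<'E'
import cv2
im=cv2.imread("pics/top0.png")
c=cv2.resize(im[110:300,105:365],None,fx=3,fy=3,interpolation=cv2.INTER_CUBIC)
c=cv2.convertScaleAbs(c,alpha=1.5)
cv2.imwrite("pics/top0c.png",c)
E
cat > h.py <<'E'
import numpy as np,cv2
from scipy.spatial.transform import Rotation as R
from plant import robot
def ray(n,uv):
    c=robot.get_calibration(n); uv=np.atleast_2d(uv)
    d=np.c_[uv,np.ones(len(uv))]@np.linalg.inv(c["mtx"]).T
    return c["xyz"],d@R.from_rotvec(c["orientation"]).as_matrix().T
def pt(n,uv,z):
    o,d=ray(n,uv); return o+d*((z-o[2])/d[:,2])[:,None]
def px(n,p):
    c=robot.get_calibration(n)
    q=(np.atleast_2d(p)-c["xyz"])@R.from_rotvec(c["orientation"]).as_matrix()@c["mtx"].T
    return q[:,:2]/q[:,2:]
E
python3 - <<'E'
from h import *
np.set_printoptions(precision=3,suppress=True)
for n in("top","side"):
    im=cv2.imread(f"pics/{n}0.png"); h=cv2.cvtColor(im,cv2.COLOR_BGR2HSV)
    # trays: white, brighter/greenish
    print(n,"tray px",im[190,170] if n=="top" else im[205,310],"bench",im[220,330] if n=="top" else im[250,250])
s=robot.sense(); M=R.from_rotvec(s["orientation"]).as_matrix(); print(M)
E
```

```text
top tray px [124 131 126] bench [110 119 120]
side tray px [128 147 145] bench [116 126 132]
[[-0.001  0.342  0.94 ]
 [-0.002  0.94  -0.342]
 [-1.    -0.002 -0.   ]]
```

View pics/top0c.png

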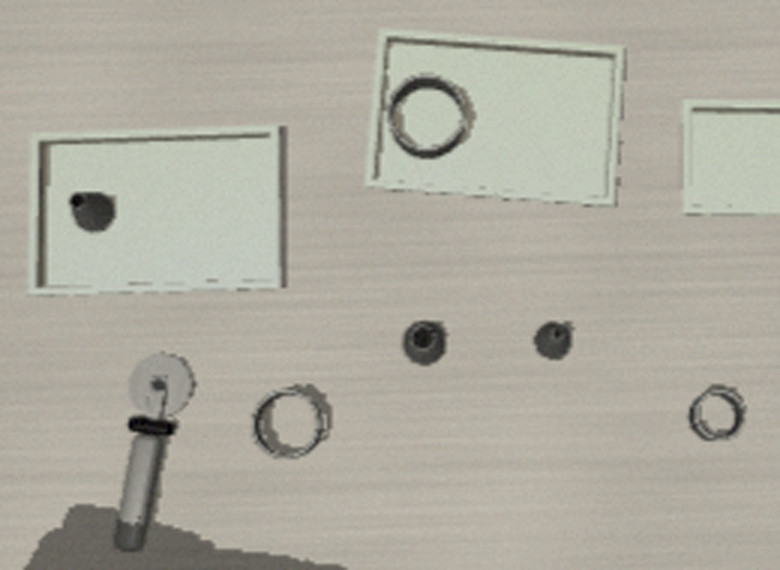

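```bash
cat > meas.py <<'E'
from h import *
np.set_printoptions(precision=4,suppress=True)
im=cv2.imread("pics/top0.png"); b,g,r=[cv2.GaussianBlur(c.astype(np.float32),(5,5),0) for c in cv2.split(im)]
m=((g-r>2)&(g>90)).astype(np.uint8)
m=cv2.morphologyEx(m,cv2.MORPH_CLOSE,np.ones((9,9)))
for c in cv2.findContours(m,cv2.RETR_EXTERNAL,cv2.CHAIN_APPROX_NONE)[0]:
    if cv2.contourArea(c)>1500:
        (x,y),_,_=rr=cv2.minAreaRect(c)
        if not(110<x<430 and 110<y<220): continue
        P=pt("top",cv2.boxPoints(rr),.018)[:,:2]; e=np.diff(np.r_[P,P[:1]],axis=0); l=np.linalg.norm(e,axis=1)
        k=l.argmax(); a=np.degrees(np.arctan2(e[k][1],e[k][0]))%180
        print("tray",(x,y),"centre",P.mean(0),"size",l[:2],"yaw of long axis",a)
def blobs(n,rois,dk):
    im=cv2.imread(f"pics/{n}0.png"); G=cv2.cvtColor(im,cv2.COLOR_BGR2GRAY); bg=cv2.medianBlur(G,71)
    for nm,(x0,y0,x1,y1),z in rois:
        d=np.abs(G[y0:y1,x0:x1].astype(int)-bg[y0:y1,x0:x1])>dk
        cs=cv2.findContours(d.astype(np.uint8),cv2.RETR_EXTERNAL,cv2.CHAIN_APPROX_NONE)[0]
        c=max(cs,key=len); x,y,w,h=cv2.boundingRect(c)
        (u,v),rad=cv2.minEnclosingCircle(c)
        print(n,nm,"bbox",x+x0,y+y0,w,h,"circ",u+x0,v+y0,rad,"pt@z",pt(n,[[u+x0,v+y0]],z)[0,:2],"bboxc",pt(n,[[x+x0+(w-1)/2,y+y0+(h-1)/2]],z)[0,:2])
blobs("top",[("c54",(184,232,222,270),.017),("c40",(328,232,360,262),.017),("nshort",(235,212,260,236),.01),("ntall",(278,212,302,236),.01),("c64",(232,132,266,165),.02),("nst",(125,168,148,192),.01)],18)
blobs("side",[("c54",(190,134,222,168),.017),("c40",(188,268,222,306),.017),("nshort",(226,168,248,200),.022),("ntall",(226,206,252,242),.029)],22)
E
python3 meas.py
```

```text
tray (155.97305297851562, 179.70428466796875) centre [0.5816 0.2793] size [0.2107 0.135 ] yaw of long axis 90.21593214503832
tray (374.0, 162.5) centre [ 0.6084 -0.2649] size [0.205  0.0944] yaw of long axis 88.21103712740832
tray (269.6970520019531, 148.438232421875) centre [ 0.6528 -0.0063] size [0.1358 0.2085] yaw of long axis 83.61042385784658
top c54 bbox 189 238 27 25 circ 201.70512771606445 249.29487228393555 14.013631820678711 pt@z [0.4054 0.167 ] bboxc [0.4037 0.1663]
top c40 bbox 334 238 20 19 circ 343.8928575515747 247.1071424484253 10.15012264251709 pt@z [ 0.4008 -0.1782] bboxc [ 0.4011 -0.1773]
top nshort bbox 239 217 16 15 circ 246.71739101409912 223.28260898590088 8.208457946777344 pt@z [0.4663 0.0562] bboxc [0.4645 0.0568]
top ntall bbox 283 217 14 13 circ 289.34615421295166 221.96153831481934 7.522256374359131 pt@z [ 0.4665 -0.049 ] bboxc [ 0.4639 -0.0492]
top c64 bbox 232 132 32 31 circ 246.19014072418213 144.485915184021 18.162639617919922 pt@z [0.6637 0.0523] bboxc [0.6571 0.0491]
top nst bbox 128 174 16 14 circ 135.67919063568115 178.99132919311523 8.338262557983398 pt@z [0.5859 0.3322] bboxc [0.5821 0.3326]
side c54 bbox 195 139 26 28 circ 208.0476188659668 152.0476188659668 14.93343734741211 pt@z [0.4057 0.1666] bboxc [0.4044 0.1652]
side c40 bbox 193 273 29 32 circ 206.5 288.5 16.324926376342773 pt@z [ 0.4016 -0.1804] bboxc [ 0.4025 -0.1805]
side nshort bbox 228 173 18 24 circ 237.0 184.7608699798584 11.929813385009766 pt@z [0.4689 0.0536] bboxc [0.4679 0.0545]
side ntall bbox 231 211 16 26 circ 240.0 223.5 13.124505043029785 pt@z [ 0.4697 -0.054 ] bboxc [ 0.4667 -0.0537]
```

Run:
```python
from h import *
np.set_printoptions(precision=4,suppress=True)
f=lambda u,v:[u/3+104.7,v/3+109.7]
for n,u,v,z in[("short apex",423,338,.044),("tall apex",557,333,.058),("st apex",77,201,.055),("blade",161,385,.01),("guard",152,426,.018),("hend",130,549,.015),("hmid",143,475,.02),("c54 foot",289,424,.017),("c40",716,413,.017),("nshort foot",424,344,.003),("ntall foot",552,342,.003)]:
    print(n,pt("top",[f(u,v)],z)[0])
for n,u,v,z in[("guard",208,124,.015),("hend",171,121,.012),("bladeend",231,125,.01),("apexshort",236.5,176,.044),("apextall",238,213,.058)]:
    print("side",n,pt("side",[[u,v]],z)[0])
im=cv2.imread("pics/side0.png")
c=cv2.convertScaleAbs(cv2.resize(im[85:245,150:350],None,fx=3.75,fy=3.75,interpolation=cv2.INTER_CUBIC),alpha=1.5)
cv2.imwrite("pics/side0c.png",c)
```

```text
short apex [0.4653 0.0576 0.044 ]
tall apex [ 0.4648 -0.0484  0.058 ]
st apex [0.5828 0.3326 0.055 ]
blade [0.4363 0.2744 0.01  ]
guard [0.4028 0.2797 0.018 ]
hend [0.3054 0.2975 0.015 ]
hmid [0.3637 0.2863 0.02  ]
c54 foot [0.4013 0.1687 0.017 ]
c40 [ 0.4002 -0.1769  0.017 ]
nshort foot [0.4643 0.0582 0.003 ]
ntall foot [ 0.4629 -0.0476  0.003 ]
side guard [0.4058 0.2701 0.015 ]
side hend [0.3101 0.2954 0.012 ]
side bladeend [0.464 0.266 0.01 ]
side apexshort [0.4695 0.0596 0.044 ]
side apextall [ 0.4676 -0.049   0.058 ]
```

View pics/side0c.png

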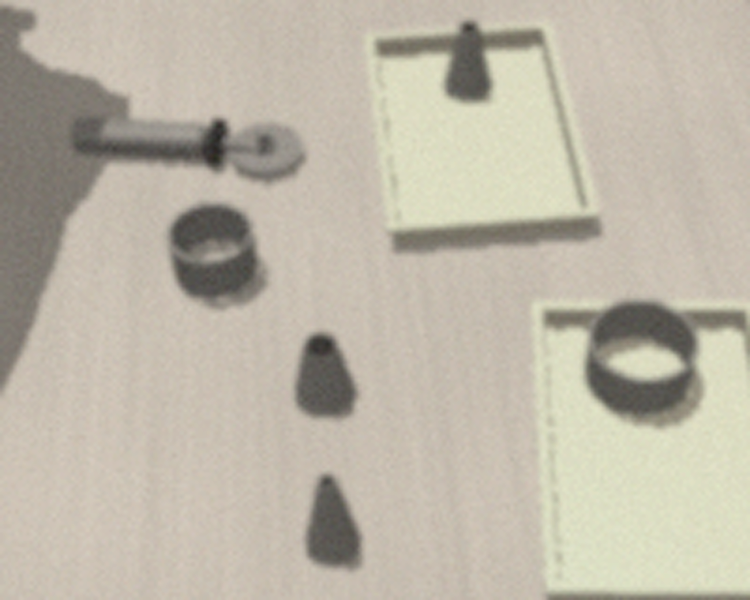

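```bash
cat > to.py <<'E'
import sys
from h import *
def st():
    s=robot.sense(); M=R.from_rotvec(s["orientation"]).as_matrix()
    yaw=np.degrees(np.arctan2(M[1,1],M[0,1]))
    print("t %.2f pos %s yaw %.1f F %s grip %.3f q %s"%(s["time_s"],s["ee_pos"].round(4),yaw,s["ft_force"].round(1),s["grip_width"],s["q"].round(2)))
    return s["ee_pos"],M,yaw
p,M,yaw=st()
# args: x y z jawyaw
if len(sys.argv)>1:
    x,y,z,w=map(float,sys.argv[1:5])
    d=M.T@(np.array([x,y,z])-p)*100
    print("shift cm",d.round(2),"spin",round((yaw-w+90)%180-90,1),"rows>=",round(np.linalg.norm(d)/4.17,1))
E
python3 to.py .385 .2835 .12 80.3
```

```text
t 0.10 pos [0.1707 0.4694 0.2305] yaw 70.0 F [-0.3 -0.1 -0.5] grip 1.002 q [1.22 0.24 0.   1.34 0.   1.57]
shift cm [ 11.07 -10.12  26.49] spin -10.3 rows>= 7.3
```

```bash
python3 -m pendant '[[5.0,[11.1,-10.1,26.5],-10.3],[5.0,[11.1,-10.1,26.5],-10.3],[5.0,[11.1,-10.1,26.5],-10.3],[5.0,[11.1,-10.1,26.5],-10.3],[5.0,[11.1,-10.1,26.5],-10.3],[5.0,[11.1,-10.1,26.5],-10.3],[5.0,[11.1,-10.1,26.5],-10.3],[5.0,[11.1,-10.1,26.5],-10.3],[5.0,[11.1,-10.1,26.5],-10.3],[5.0,[11.1,-10.1,26.5],-10.3]]' 40; python3 to.py .385 .2835 .003 80.3
```

```text
time_s: 0.93
ee_pos: [0.3853, 0.2834, 0.1195]
orientation: [0.134, 1.569, -0.136]
ft_force: [-0.3, 0.0, -0.6]
grip_width: 0.588
t 0.93 pos [0.3853 0.2834 0.1195] yaw 80.2 F [-0.3  0.  -0.6] grip 0.588 q [ 0.63  0.28 -0.25  1.05  0.    0.81]
shift cm [ 1.165e+01  2.000e-02 -1.000e-02] spin -0.1 rows>= 2.8
```

```bash
python3 -m pendant '[[5.0,[4,0,0],0],[5.0,[8,0,0],0],[5.0,[10,0,0],0],[5.0,[11.2,0,0],0],[5.0,[11.6,0,0],0],[5.0,[11.6,0,0],0],[1.5,[11.6,0,0],0],[1.5,[11.6,0,0],0],[1.5,[11.6,0,0],0],[1.5,[11.6,0,0],0]]' 40; python3 -m pendant '[[1.5,[0,0,0],0],[1.5,[0,0,0],0],[1.5,[0,0,0],0],[1.5,[-1,0,0],0],[1.5,[-2,0,0],0],[1.5,[-4,0,0],0],[1.5,[-6,0,0],0],[1.5,[-6,0,0],0]]'
python3 - <<'E'
from h import *
t=robot.snapshot("top")[:,:,::-1];s=robot.snapshot("side")[:,:,::-1]
cv2.imwrite("pics/w1.png",cv2.convertScaleAbs(np.hstack([cv2.resize(t[200:320,100:220],(400,400)),cv2.resize(s[60:180,130:250],(400,400))]),alpha=1.4))
E
python3 to.py .6084 -.2649 .12 0
```

```text
time_s: 1.77
ee_pos: [0.3864, 0.2857, 0.0059]
orientation: [0.135, 1.565, -0.13]
ft_force: [-1.1, 0.7, 6.4]
grip_width: 0.265
time_s: 2.43
ee_pos: [0.3877, 0.2858, 0.0683]
orientation: [0.136, 1.561, -0.129]
ft_force: [1.0, 0.2, 0.1]
grip_width: 0.264
t 2.53 pos [0.3861 0.2847 0.0652] yaw 80.3 F [-0.1 -0.7 -2.5] grip 0.274 q [ 0.64  0.34 -0.32  0.9  -0.    0.8 ]
shift cm [ -5.5  -50.42  31.18] spin 80.3 rows>= 14.3
```

View pics/w1.png

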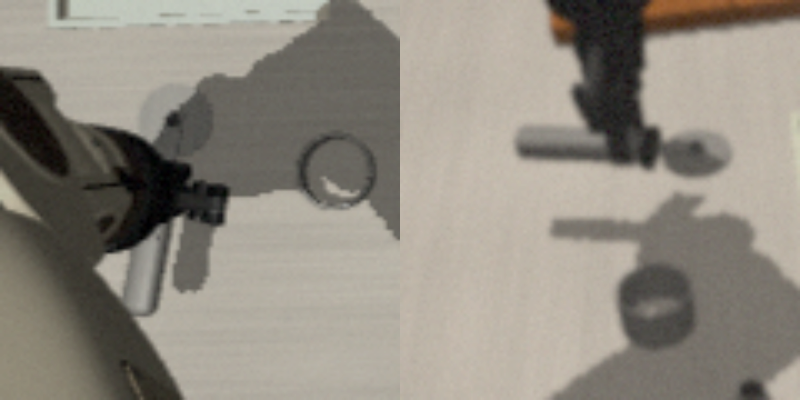

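```bash
python3 -m pendant '[[1.5,[-2,-1,0.6],2],[1.5,[-4,-4,2.5],6],[1.5,[-5.5,-7.5,4.6],12],[1.5,[-5.5,-10.5,6.5],18],[1.5,[-5.5,-13.5,8.4],24],[1.5,[-5.5,-16.5,10.2],29],[1.5,[-5.5,-19.5,12.1],34],[1.5,[-5.5,-22.5,13.9],39],[1.5,[-5.5,-25.5,15.8],44],[1.5,[-5.5,-28.5,17.6],48]]' ; python3 to.py .6084 -.2649 .12 0
```

```text
time_s: 3.37
ee_pos: [0.5102, -0.028, 0.1178]
orientation: [0.787, 1.426, -0.789]
ft_force: [0.4, 0.5, -1.3]
grip_width: 0.27
t 3.37 pos [ 0.5102 -0.028   0.1178] yaw 32.1 F [ 0.4  0.5 -1.3] grip 0.270 q [-0.05  0.34 -0.16  1.07 -0.    0.96]
shift cm [-0.25 -4.26 25.29] spin 32.1 rows>= 6.2
```

```bash
python3 -m pendant '[[1.5,[0,-0.5,3],4],[1.5,[0,-1,6],8],[1.5,[0,-1.5,9],12],[1.5,[0,-2,12],16],[1.5,[0,-2.5,15],20],[1.5,[0,-3,18],24],[1.5,[0,-3.5,21],28],[1.5,[-0.2,-4,23.5],31],[1.5,[-0.2,-4.2,24.8],32],[1.5,[-0.2,-4.3,25.3],32.1]]' ;python3 -m pendant '[[1.5,[0,0,0],0],[1.5,[0,0,0],0],[1.5,[0,0,0],0]]'
python3 - <<'E'
from h import *
t=robot.snapshot("top")[:,:,::-1];s=robot.snapshot("side")[:,:,::-1]
cv2.imwrite("pics/w2.png",cv2.convertScaleAbs(np.hstack([cv2.resize(t[90:240,300:450],(400,400)),cv2.resize(s[184:384,220:420],(400,400))]),alpha=1.4))
E
python3 to.py .6084 -.2649 .008 0
```

```text
time_s: 4.2
ee_pos: [0.6093, -0.2653, 0.1189]
orientation: [1.208, 1.212, -1.21]
ft_force: [0.6, -0.1, -1.5]
grip_width: 0.269
time_s: 4.45
ee_pos: [0.6091, -0.2615, 0.1205]
orientation: [1.205, 1.214, -1.206]
ft_force: [0.5, 0.0, -1.4]
grip_width: 0.27
t 4.55 pos [ 0.6095 -0.2616  0.1212] yaw 0.3 F [ 0.9  0.8 -2.1] grip 0.270 q [-0.41  0.63  0.31  1.26  0.    1.16]
shift cm [11.32 -0.11  0.34] spin 0.3 rows>= 2.7
```

View pics/w2.png

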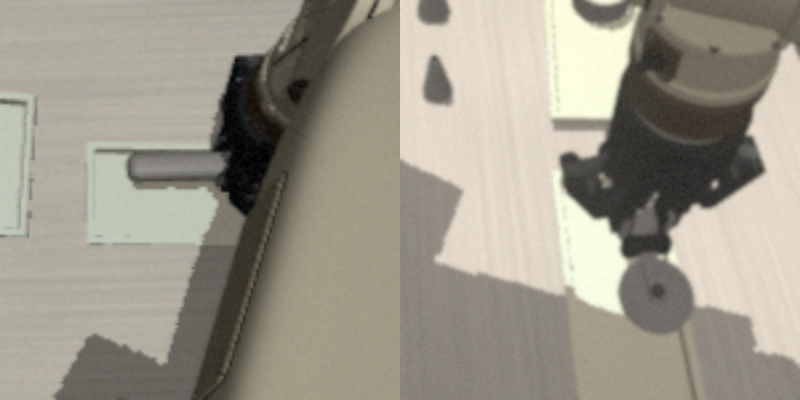

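Run:
```python
from h import *
print(pt("top",[[348,152.2]],.127), pt("top",[[378,152.2]],.134), pt("side",[[348.5,350.5]],.125))
# tray tool corners
print(pt("top",[[333.3,144],[333,181.5],[415,145],[416,182]],.018))
```

```text
[[ 0.60917718 -0.17965027  0.127     ]] [[ 0.60534998 -0.2451609   0.134     ]] [[ 0.60372648 -0.33967002  0.125     ]]
[[ 0.65870144 -0.16637385  0.018     ]
 [ 0.56308769 -0.16045291  0.018     ]
 [ 0.64974863 -0.37036135  0.018     ]
 [ 0.55563503 -0.36514724  0.018     ]]
```

```bash
python3 -m pendant '[[1.5,[3,-0.2,0.5],2],[1.5,[6,-0.2,0.5],2],[1.5,[8,-0.2,0.5],2],[1.5,[9.5,-0.2,0.5],2],[1.5,[10.4,-0.2,0.5],2],[1.5,[11.0,-0.2,0.5],2],[1.5,[11.2,-0.2,0.5],2],[1.5,[11.2,-0.2,0.5],2]]' ; python3 to.py
```

```text
time_s: 5.22
ee_pos: [0.6083, -0.2678, 0.01]
orientation: [1.232, 1.194, -1.231]
ft_force: [-0.2, -0.4, -1.2]
grip_width: 0.267
t 5.22 pos [ 0.6083 -0.2678  0.01  ] yaw -1.8 F [-0.2 -0.4 -1.2] grip 0.267 q [-0.41  0.72  0.17  1.02 -0.    1.19]
```

Lower gently to contact, open to 4 cm, then rise.

```bash
python3 -m pendant '[[1.5,[0.15,0,0],0],[1.5,[0.3,0,0],0],[1.5,[0.3,0,0],0]]'; python3 -m pendant '[[4,[0,0,0],0],[4,[0,0,0],0],[4,[0,0,0],0],[4,[0,0,0],0],[4,[-1,0,0],0],[4,[-3,0,0],0],[4,[-6,0,0],0],[4,[-9,0,0],0],[4,[-11,0,0],0],[4,[-11,0,0],0]]'; python3 to.py .401 -.178 .12 0
```

```text
time_s: 5.47
ee_pos: [0.6092, -0.2684, 0.009]
orientation: [1.233, 1.191, -1.23]
ft_force: [-2.4, 0.3, 4.5]
grip_width: 0.269
time_s: 6.3
ee_pos: [0.6113, -0.2695, 0.1235]
orientation: [1.234, 1.183, -1.226]
ft_force: [0.1, -0.8, 0.8]
grip_width: 0.468
t 6.30 pos [ 0.6113 -0.2695  0.1235] yaw -1.8 F [ 0.1 -0.8  0.8] grip 0.468 q [-0.42  0.62  0.31  1.25  0.    1.19]
shift cm [  0.09 -21.31  -8.49] spin -1.8 rows>= 5.5
```

```bash
python3 -m pendant '[[7,[0,-4,-1.6],-1.8],[7,[0,-8,-3.2],-1.8],[7,[0,-12,-4.8],-1.8],[7,[0,-16,-6.4],-1.8],[7,[0,-19.5,-7.8],-1.8],[7,[0,-21,-8.4],-1.8],[7,[0,-21.3,-8.5],-1.8],[7,[0,-21.3,-8.5],-1.8]]'; python3 to.py .401 -.178 .006 0
```

```text
time_s: 6.97
ee_pos: [0.3968, -0.176, 0.1167]
orientation: [1.209, 1.209, -1.209]
ft_force: [0.5, 0.2, 0.8]
grip_width: 0.822
t 6.97 pos [ 0.3968 -0.176   0.1167] yaw 0.0 F [0.5 0.2 0.8] grip 0.822 q [-0.42  0.2  -0.36  1.01 -0.    1.15]
shift cm [11.07  0.41  0.19] spin 0.0 rows>= 2.7
```

Run:
```python
from h import *
t=robot.snapshot("top")[:,:,::-1];s=robot.snapshot("side")[:,:,::-1]
cv2.imwrite("pics/c1.png",cv2.convertScaleAbs(np.hstack([cv2.resize(t[110:290,290:470],(400,400)),cv2.resize(s[184:384,170:370],(400,400))]),alpha=1.4))
```

```text
(no output)
```

View pics/c1.png

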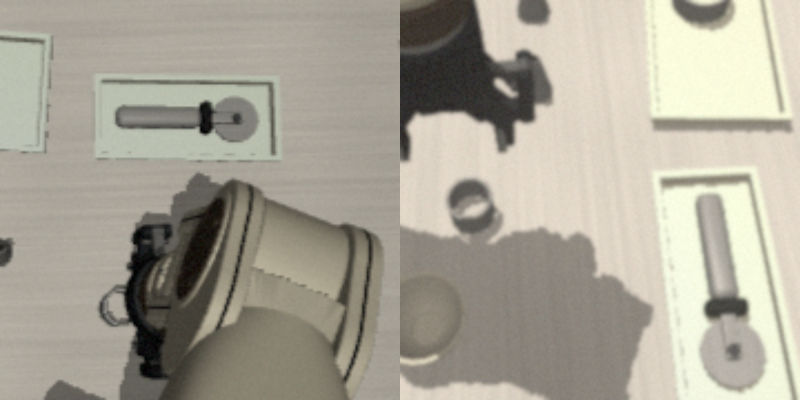

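```bash
python3 to.py .401 -.178 .006 0
```

```text
t 7.07 pos [ 0.3993 -0.1771  0.1169] yaw 0.0 F [ 0.2  0.8 -0.4] grip 0.817 q [-0.42  0.2  -0.36  1.01  0.    1.15]
shift cm [11.09  0.15  0.08] spin 0.0 rows>= 2.7
```

```bash
python3 -m pendant '[[7,[3,0.1,0.1],0],[7,[6,0.1,0.1],0],[7,[8.5,0.1,0.1],0],[7,[10.2,0.1,0.1],0],[7,[11,0.1,0.1],0],[7,[11,0.1,0.1],0],[3,[11,0.1,0.1],0],[3,[11,0.1,0.1],0],[3,[11,0.1,0.1],0],[3,[11,0.1,0.1],0]]' 35; python3 -m pendant '[[3,[0,0,0],0],[3,[0,0,0],0],[3,[0,0,0],0]]'; python3 to.py; python3 -m pendant '[[3,[-1,0,0],0],[3,[-3,0,0],0],[3,[-6,0,0],0],[3,[-9,0,0],0],[3,[-11,0,0],0],[3,[-11,0,0],0]]'; python3 to.py .6455 -.072 .12 -4
```

```text
time_s: 7.9
ee_pos: [0.4002, -0.1781, 0.0077]
orientation: [1.209, 1.206, -1.207]
ft_force: [0.4, -0.7, 2.9]
grip_width: 0.453
time_s: 8.15
ee_pos: [0.4002, -0.1781, 0.0076]
orientation: [1.209, 1.206, -1.207]
ft_force: [0.8, -0.4, 5.8]
grip_width: 0.454
t 8.15 pos [ 0.4002 -0.1781  0.0076] yaw 0.0 F [ 0.8 -0.4  5.8] grip 0.454 q [-0.42  0.36 -0.5   0.71 -0.    1.15]
time_s: 8.65
ee_pos: [0.4014, -0.1786, 0.1206]
orientation: [1.21, 1.201, -1.205]
ft_force: [0.7, -0.8, 0.1]
grip_width: 0.456
t 8.65 pos [ 0.4014 -0.1786  0.1206] yaw 0.0 F [ 0.7 -0.8  0.1] grip 0.456 q [-0.42  0.2  -0.35  1.01  0.    1.15]
shift cm [  0.21  24.41 -10.65] spin 4.0 rows>= 6.4
```

```bash
python3 -m pendant '[[3,[0,2,-0.9],1],[3,[0,5,-2.2],2],[3,[0,8.5,-3.7],3],[3,[0,12,-5.2],4],[3,[0,15.5,-6.8],4],[3,[0,19,-8.3],4],[3,[0,22,-9.6],4],[3,[0,23.8,-10.4],4],[3,[0,24.4,-10.7],4],[3,[0,24.4,-10.7],4]]'; python3 -m pendant '[[3,[0,0,0],0],[3,[0,0,0],0]]'
python3 - <<'E'
from h import *
t=robot.snapshot("top")[:,:,::-1];s=robot.snapshot("side")[:,:,::-1]
cv2.imwrite("pics/c2.png",cv2.convertScaleAbs(np.hstack([cv2.resize(t[90:240,200:350],(400,400)),cv2.resize(s[130:290,240:400],(400,400))]),alpha=1.4))
E
python3 to.py .6455 -.072 .011 -4
```

```text
time_s: 9.48
ee_pos: [0.6429, -0.0692, 0.1144]
orientation: [1.258, 1.178, -1.26]
ft_force: [-0.4, 0.0, -1.3]
grip_width: 0.454
time_s: 9.65
ee_pos: [0.6409, -0.0709, 0.1157]
orientation: [1.26, 1.177, -1.263]
ft_force: [-0.7, 0.3, -0.0]
grip_width: 0.45
t 9.75 pos [ 0.6413 -0.0712  0.1164] yaw -4.1 F [ 0.4  0.4 -0. ] grip 0.455 q [-0.11  0.59  0.24  1.22 -0.    1.53]
shift cm [10.54  0.43  0.05] spin -0.1 rows>= 2.5
```

View pics/c2.png

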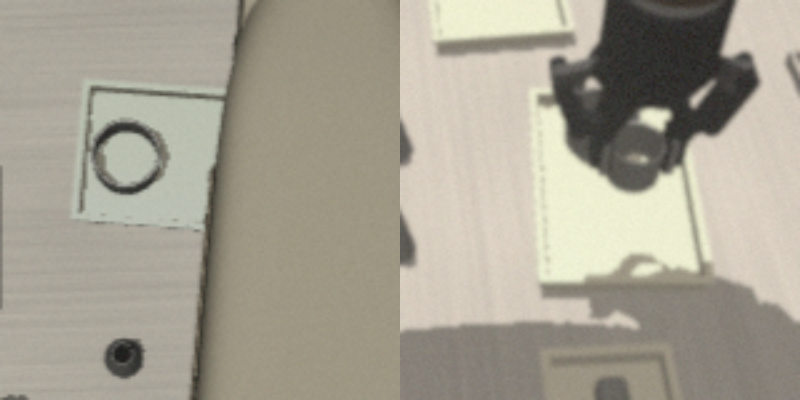

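```bash
python3 -m pendant '[[3,[3,0.4,0],0],[3,[6,0.4,0],0],[3,[8,0.4,0],0],[3,[9.4,0.4,0],0],[3,[10.2,0.4,0],0],[3,[10.6,0.4,0],0],[3,[10.7,0.4,0],0],[3,[10.7,0.4,0],0]]'; python3 to.py; python3 -m pendant '[[5.8,[0,0,0],0],[5.8,[0,0,0],0],[5.8,[0,0,0],0],[5.8,[0,0,0],0],[5.8,[-1,0,0],0],[5.8,[-3,0,0],0],[5.8,[-6,0,0],0],[5.8,[-9,0,0],0],[5.8,[-10,0,0],0],[5.8,[-10,0,0],0]]';  python3 to.py .404 .1675 .12 -4
```

```text
time_s: 10.42
ee_pos: [0.6467, -0.0712, 0.0108]
orientation: [1.261, 1.174, -1.26]
ft_force: [-0.3, 0.2, -0.6]
grip_width: 0.454
t 10.42 pos [ 0.6467 -0.0712  0.0108] yaw -4.0 F [-0.3  0.2 -0.6] grip 0.454 q [-0.11  0.69  0.13  1.   -0.    1.53]
time_s: 11.25
ee_pos: [0.6496, -0.0708, 0.1143]
orientation: [1.264, 1.169, -1.254]
ft_force: [0.5, -0.4, 0.2]
grip_width: 0.681
t 11.25 pos [ 0.6496 -0.0708  0.1143] yaw -4.0 F [ 0.5 -0.4  0.2] grip 0.681 q [-0.11  0.6   0.25  1.21  0.    1.53]
shift cm [ -0.81 -26.15 -22.07] spin 0.0 rows>= 8.2
```

```bash
python3 -m pendant '[[8.5,[-0.8,-3,-2.5],0],[8.5,[-0.8,-6.5,-5.5],0],[8.5,[-0.8,-10,-8.5],0],[8.5,[-0.8,-13.5,-11.5],0],[8.5,[-0.8,-17,-14.4],0],[8.5,[-0.8,-20.5,-17.3],0],[8.5,[-0.8,-24,-20.2],0],[8.5,[-0.8,-25.6,-21.6],0],[8.5,[-0.8,-26.1,-22],0],[8.5,[-0.8,-26.1,-22],0]]'; python3 -m pendant '[[8.5,[0,0,0],0],[8.5,[0,0,0],0],[8.5,[0,0,0],0]]'
python3 - <<'E'
from h import *
t=robot.snapshot("top")[:,:,::-1];s=robot.snapshot("side")[:,:,::-1]
cv2.imwrite("pics/c3.png",cv2.convertScaleAbs(np.hstack([cv2.resize(t[110:290,160:340],(400,400)),cv2.resize(s[100:260,180:340],(400,400))]),alpha=1.4))
E
python3 to.py .404 .1675 .006 -4
```

```text
time_s: 12.08
ee_pos: [0.3982, 0.1682, 0.1162]
orientation: [1.254, 1.18, -1.259]
ft_force: [0.7, -0.5, -0.0]
grip_width: 0.994
time_s: 12.33
ee_pos: [0.4025, 0.1663, 0.117]
orientation: [1.261, 1.174, -1.262]
ft_force: [0.2, 0.4, 0.6]
grip_width: 0.998
t 12.43 pos [0.4024 0.1662 0.1171] yaw -4.1 F [ 0.7 -0.5 -0.3] grip 0.996 q [ 0.39  0.2  -0.36  1.01 -0.    2.03]
shift cm [11.11  0.15 -0.14] spin -0.1 rows>= 2.7
```

View pics/c3.png

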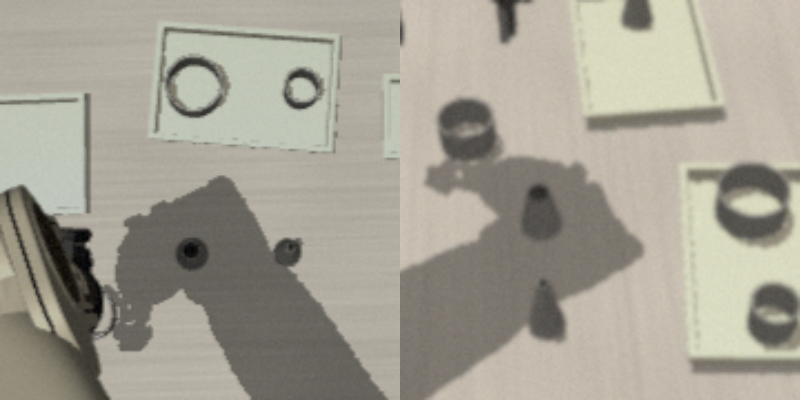

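```bash
python3 - <<'E'
from h import *
k=lambda u,v:[160+(u+.5)*.45-.5,110+(v+.5)*.45-.5]
print(pt("top",[k(196,87),k(301,89),k(284,89),k(318,89),k(166,87),k(227,87)],.030))
E
python3 -m pendant '[[8.5,[3,0.15,-0.1],0],[8.5,[6,0.15,-0.1],0],[8.5,[8.5,0.15,-0.1],0],[8.5,[10.2,0.15,-0.1],0],[8.5,[11,0.15,-0.1],0],[8.5,[11,0.15,-0.1],0],[4,[11,0.15,-0.1],0],[4,[11,0.15,-0.1],0],[4,[11,0.15,-0.1],0],[4,[11,0.15,-0.1],0]]' 35; python3 -m pendant '[[4,[0,0,0],0],[4,[0,0,0],0],[4,[0,0,0],0]]'; python3 to.py; python3 -m pendant '[[4,[-1,0,0],0],[4,[-3,0,0],0],[4,[-6,0,0],0],[4,[-9,0,0],0],[4,[-11,0,0],0],[4,[-11,0,0],0]]'; python3 to.py .652 -.017 .12 -6
```

```text
[[ 0.64960363  0.0479659   0.03      ]
 [ 0.64366289 -0.06916086  0.03      ]
 [ 0.64425202 -0.05020709  0.03      ]
 [ 0.643074   -0.08810728  0.03      ]
 [ 0.65064703  0.08150944  0.03      ]
 [ 0.64852621  0.01332838  0.03      ]]
time_s: 13.27
ee_pos: [0.4043, 0.1683, 0.0089]
orientation: [1.263, 1.174, -1.258]
ft_force: [-0.4, -1.1, 5.2]
grip_width: 0.628
time_s: 13.52
ee_pos: [0.4043, 0.1683, 0.0089]
orientation: [1.263, 1.174, -1.258]
ft_force: [0.2, -1.1, 6.7]
grip_width: 0.624
t 13.52 pos [0.4043 0.1683 0.0089] yaw -4.0 F [ 0.2 -1.1  6.7] grip 0.624 q [ 0.39  0.36 -0.49  0.72 -0.    2.04]
time_s: 14.02
ee_pos: [0.4066, 0.1695, 0.1224]
orientation: [1.268, 1.172, -1.251]
ft_force: [-0.3, 0.3, -0.2]
grip_width: 0.623
t 14.02 pos [0.4066 0.1695 0.1224] yaw -4.0 F [-0.3  0.3 -0.2] grip 0.623 q [ 0.39  0.2  -0.35  1.01  0.    2.04]
shift cm [ 0.41 25.77 16.9 ] spin 2.0 rows>= 7.4
```

```bash
python3 -m pendant '[[4,[0,2,1.3],1],[4,[0,5,3.3],2],[4,[0,8.5,5.6],2],[4,[0,12,7.9],2],[4,[0,15.5,10.2],2],[4,[0,19,12.5],2],[4,[0,22.5,14.8],2],[4,[0,24.7,16.3],2],[4,[0,25.6,16.9],2],[4,[0,25.6,17],2]]'; python3 -m pendant '[[4,[3,0,0],0],[4,[4.5,0,0],0],[4,[4.5,0,0],0],[4,[4.5,0,0],0],[4,[4.5,0,0],0]]'
python3 - <<'E'
from h import *
t=robot.snapshot("top")[:,:,::-1];s=robot.snapshot("side")[:,:,::-1]
cv2.imwrite("pics/c4s.png",s); cv2.imwrite("pics/c4.png",cv2.convertScaleAbs(np.hstack([cv2.resize(t[110:210,210:310],(300,300)),cv2.resize(s[140:260,260:380],(480,480))[:300]]),alpha=1.4))
cv2.imwrite("pics/c4.png",cv2.convertScaleAbs(cv2.resize(s[140:260,270:390],(600,600),interpolation=cv2.INTER_CUBIC),alpha=1.4))
E
python3 to.py .652 -.0185 .012 -6
```

```text
time_s: 14.85
ee_pos: [0.6484, -0.0218, 0.1159]
orientation: [1.288, 1.156, -1.288]
ft_force: [0.1, -0.2, -0.3]
grip_width: 0.63
time_s: 15.27
ee_pos: [0.6468, -0.0188, 0.0733]
orientation: [1.286, 1.158, -1.284]
ft_force: [0.7, -0.4, -0.7]
grip_width: 0.624
t 15.37 pos [ 0.6476 -0.019   0.0742] yaw -5.9 F [0.2 1.  0. ] grip 0.628 q [-0.03  0.63  0.18  1.12  0.    1.65]
shift cm [ 6.22  0.41 -0.1 ] spin 0.1 rows>= 1.5
```

View pics/c4.png

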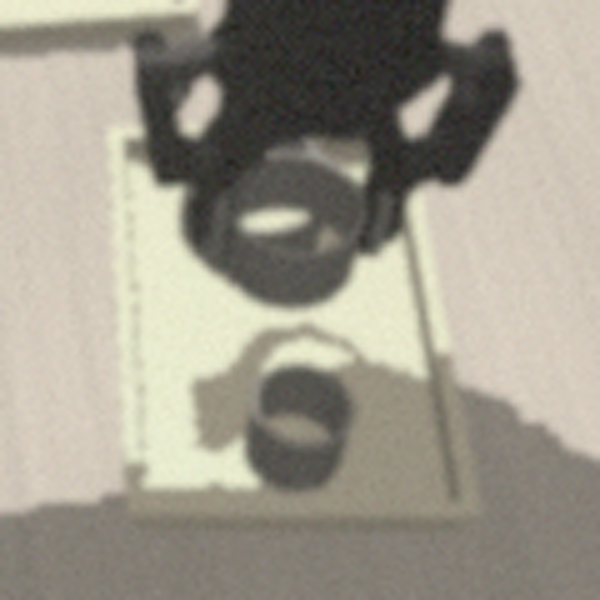

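Run:
```python
from h import *
k=lambda u,v:[270+(u+.5)/5-.5,140+(v+.5)/5-.5]
print("ring near",pt("side",[k(297,306)],.065)); print("c40 far rim",pt("side",[k(302,368)],.037),"c40 near foot",pt("side",[k(295,491)],.003))
print("c40 l r",pt("side",[k(247,432),k(352,432)],.028)); print("c54 r",pt("side",[k(362,215)],.09))
```

```text
ring near [[ 0.64707078 -0.04244553  0.065     ]]
c40 far rim [[ 0.65060363 -0.05250888  0.037     ]] c40 near foot [[ 0.64465186 -0.08835801  0.003     ]]
c40 l r [[ 0.62502374 -0.07477159  0.028     ]
 [ 0.66627922 -0.07888142  0.028     ]]
c54 r [[ 0.67438158 -0.01949919  0.09      ]]
```

```bash
python3 -m pendant '[[4,[2,0.3,0.15],0],[4,[3.8,0.3,0.15],0],[4,[5,0.3,0.15],0],[4,[5.7,0.3,0.15],0],[4,[6.1,0.3,0.15],0],[4,[6.3,0.3,0.15],0],[4,[6.3,0.3,0.15],0]]'; python3 to.py; python3 -m pendant '[[6.9,[0,0,0],0],[6.9,[0,0,0],0],[6.9,[0,0,0],0],[6.9,[0,0,0],0],[6.9,[-1,0,0],0],[6.9,[-3,0,0],0],[6.9,[-6,0,0],0],[6.9,[-9,0,0],0],[6.9,[-10,0,0],0],[6.9,[-10,0,0],0]]';  python3 to.py .466 .058 .12 -4
```

```text
time_s: 15.95
ee_pos: [0.6492, -0.0211, 0.0119]
orientation: [1.286, 1.158, -1.285]
ft_force: [-5.1, 0.3, 8.4]
grip_width: 0.629
t 15.95 pos [ 0.6492 -0.0211  0.0119] yaw -6.0 F [-5.1  0.3  8.4] grip 0.629 q [-0.03  0.69  0.13  1.    0.    1.64]
time_s: 16.78
ee_pos: [0.6524, -0.0214, 0.1142]
orientation: [1.29, 1.152, -1.279]
ft_force: [0.7, 0.6, 0.7]
grip_width: 0.809
t 16.78 pos [ 0.6524 -0.0214  0.1142] yaw -6.0 F [0.7 0.6 0.7] grip 0.809 q [-0.03  0.6   0.25  1.21  0.    1.64]
shift cm [ -0.75 -19.37  -5.95] spin -2.0 rows>= 4.9
```

```bash
python3 -m pendant '[[6,[-0.7,-3,-1],-2],[6,[-0.7,-6.5,-2],-2],[6,[-0.7,-10,-3],-2],[6,[-0.7,-13.5,-4.1],-2],[6,[-0.7,-16.8,-5.2],-2],[6,[-0.7,-18.8,-5.8],-2],[6,[-0.7,-19.4,-6],-2],[6,[-0.7,-19.4,-6],-2],[6,[-0.7,-19.4,-6],-2],[6,[-0.7,-19.4,-6],-2]]'
python3 - <<'E'
from h import *
t=robot.snapshot("top")[:,:,::-1];s=robot.snapshot("side")[:,:,::-1]
cv2.imwrite("pics/n1.png",cv2.convertScaleAbs(np.hstack([cv2.resize(t[110:260,180:330],(400,400)),cv2.resize(s[130:280,220:370],(400,400))]),alpha=1.4))
E
python3 to.py .466 .057 .005 -4
```

```text
time_s: 17.62
ee_pos: [0.4643, 0.0583, 0.1162]
orientation: [1.261, 1.174, -1.26]
ft_force: [-0.5, 0.1, 0.0]
grip_width: 0.703
t 17.72 pos [0.4641 0.0582 0.1161] yaw -4.0 F [ 0.6 -0.1 -0.2] grip 0.701 q [ 0.12  0.26 -0.28  1.03 -0.    1.77]
shift cm [11.11  0.19  0.11] spin -0.0 rows>= 2.7
```

View pics/n1.png

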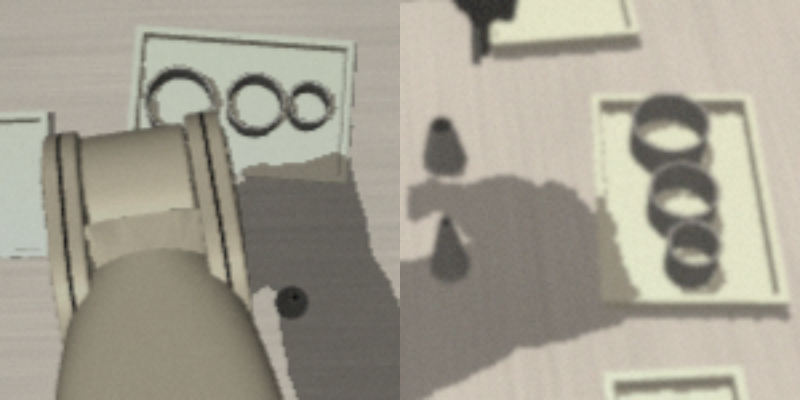

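```bash
python3 -m pendant '[[6,[3,0.2,0.1],0],[6,[6,0.2,0.1],0],[6,[8.5,0.2,0.1],0],[6,[10.2,0.2,0.1],0],[6,[11,0.2,0.1],0],[6,[11.1,0.2,0.1],0],[2,[11.1,0.2,0.1],0],[2,[11.1,0.2,0.1],0],[2,[11.1,0.2,0.1],0],[2,[11.1,0.2,0.1],0]]' 35; python3 -m pendant '[[2,[0,0,0],0],[2,[0,0,0],0],[2,[0,0,0],0],[2,[0,0,0],0]]'; python3 to.py; python3 -m pendant '[[2,[-1,0,0],0],[2,[-2.5,0,0],0],[2,[-5,0,0],0],[2,[-8,0,0],0],[2,[-10.5,0,0],0],[2,[-11,0,0],0],[2,[-11,0,0],0]]'; python3 to.py .5816 .27 .12 0
```

```text
time_s: 18.55
ee_pos: [0.4662, 0.0576, 0.0066]
orientation: [1.262, 1.173, -1.258]
ft_force: [1.0, -0.2, 2.5]
grip_width: 0.373
time_s: 18.88
ee_pos: [0.4662, 0.0576, 0.0066]
orientation: [1.262, 1.173, -1.258]
ft_force: [0.7, -0.5, 5.8]
grip_width: 0.375
t 18.88 pos [0.4662 0.0576 0.0066] yaw -4.0 F [ 0.7 -0.5  5.8] grip 0.375 q [ 0.12  0.41 -0.41  0.74 -0.    1.76]
time_s: 19.47
ee_pos: [0.4662, 0.0578, 0.1173]
orientation: [1.263, 1.173, -1.256]
ft_force: [0.7, 0.9, -0.2]
grip_width: 0.372
t 19.47 pos [0.4662 0.0578 0.1173] yaw -4.0 F [ 0.7  0.9 -0.2] grip 0.372 q [ 0.12  0.26 -0.28  1.02  0.    1.76]
shift cm [ -0.2   10.04 -21.97] spin -4.0 rows>= 5.8
```

```bash
python3 -m pendant '[[2,[0,0.7,-1.5],-1],[2,[0,2,-4.3],-2],[2,[0,3.4,-7.4],-3],[2,[0,4.8,-10.5],-4],[2,[0,6.2,-13.6],-4],[2,[0,7.6,-16.7],-4],[2,[0,9,-19.6],-4],[2,[0,9.7,-21.3],-4],[2,[0,10,-22],-4],[2,[0,10,-22],-4]]'; python3 -m pendant '[[2,[3,0,0],0],[2,[3,0,0],0],[2,[3,0,0],0],[2,[3,0,0],0]]'
python3 - <<'E'
from h import *
t=robot.snapshot("top")[:,:,::-1];s=robot.snapshot("side")[:,:,::-1]
cv2.imwrite("pics/n2.png",cv2.convertScaleAbs(np.hstack([cv2.resize(t[130:250,90:210],(400,400)),cv2.resize(s[60:180,220:340],(400,400))]),alpha=1.4))
E
python3 to.py .5816 .27 .0096 0
```

```text
time_s: 20.3
ee_pos: [0.5789, 0.2711, 0.1127]
orientation: [1.205, 1.212, -1.21]
ft_force: [-0.4, -0.6, -0.7]
grip_width: 0.368
time_s: 20.63
ee_pos: [0.5791, 0.2687, 0.0854]
orientation: [1.209, 1.209, -1.211]
ft_force: [0.3, -0.7, 0.7]
grip_width: 0.375
t 20.73 pos [0.5803 0.2695 0.0867] yaw -0.0 F [ 0.4 -0.1 -0.1] grip 0.371 q [ 0.43  0.6   0.17  1.14 -0.    2.01]
shift cm [ 7.71  0.12 -0.05] spin -0.0 rows>= 1.8
```

View pics/n2.png

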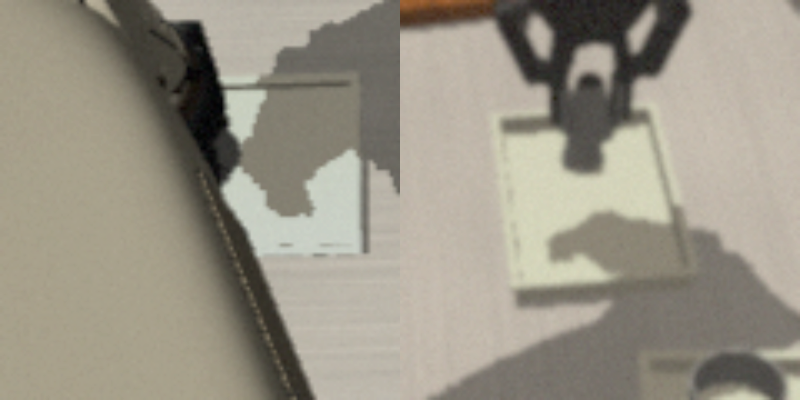

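```bash
python3 -m pendant '[[2,[2.5,0.1,0],0],[2,[4.8,0.1,0],0],[2,[6.2,0.1,0],0],[2,[7,0.1,0],0],[2,[7.5,0.1,0],0],[2,[7.8,0.1,0],0],[2,[7.8,0.1,0],0]]'; python3 to.py; python3 -m pendant '[[5,[0,0,0],0],[5,[0,0,0],0],[5,[0,0,0],0],[5,[0,0,0],0],[5,[0,0,0],0],[5,[-1,0,0],0],[5,[-3,0,0],0],[5,[-6,0,0],0],[5,[-9,0,0],0],[5,[-11,0,0],0]]';  python3 to.py .4665 -.0495 .13 0
```

```text
time_s: 21.32
ee_pos: [0.5814, 0.2701, 0.0097]
orientation: [1.211, 1.208, -1.207]
ft_force: [-0.9, -0.3, 2.7]
grip_width: 0.373
t 21.32 pos [0.5814 0.2701 0.0097] yaw 0.0 F [-0.9 -0.3  2.7] grip 0.373 q [ 0.43  0.68  0.09  0.98 -0.    2.01]
time_s: 22.15
ee_pos: [0.5819, 0.2706, 0.1212]
orientation: [1.212, 1.208, -1.206]
ft_force: [0.6, 0.5, -0.5]
grip_width: 0.587
t 22.15 pos [0.5819 0.2706 0.1212] yaw 0.0 F [ 0.6  0.5 -0.5] grip 0.587 q [0.44 0.58 0.23 1.21 0.   2.01]
shift cm [ -0.98 -11.54  32.  ] spin 0.0 rows>= 8.2
```

```bash
python3 -m pendant '[[5.5,[-0.5,-1.3,3.5],0],[5.5,[-0.5,-2.6,7.2],0],[5.5,[-0.5,-4,11],0],[5.5,[-0.5,-5.4,15],0],[5.5,[-0.5,-6.9,19],0],[5.5,[-0.5,-8.3,23],0],[5.5,[-0.5,-9.7,27],0],[5.5,[-0.5,-11,30.5],0],[5.5,[-0.5,-11.5,32],0],[5.5,[-0.5,-11.5,32],0]]'; python3 -m pendant '[[5.5,[0,0,0],0],[5.5,[0,0,0],0],[5.5,[0,0,0],0]]'
python3 - <<'E'
from h import *
t=robot.snapshot("top")[:,:,::-1];s=robot.snapshot("side")[:,:,::-1]
cv2.imwrite("pics/n3.png",cv2.convertScaleAbs(np.hstack([cv2.resize(t[130:280,100:250],(400,400)),cv2.resize(s[80:260,180:360],(400,400))]),alpha=1.4))
E
python3 to.py .466 -.049 .005 0
```

```text
time_s: 22.98
ee_pos: [0.4645, -0.0531, 0.1232]
orientation: [1.212, 1.206, -1.213]
ft_force: [-0.1, 0.8, -0.1]
grip_width: 0.646
time_s: 23.23
ee_pos: [0.4665, -0.049, 0.1226]
orientation: [1.208, 1.21, -1.207]
ft_force: [0.2, 0.0, 0.0]
grip_width: 0.645
t 23.33 pos [ 0.4663 -0.0489  0.1223] yaw 0.1 F [ 0.1 -0.5  1.3] grip 0.643 q [-0.1   0.26 -0.27  1.04  0.    1.46]
shift cm [ 1.173e+01 -3.000e-02  1.000e-02] spin 0.1 rows>= 2.8
```

View pics/n3.png

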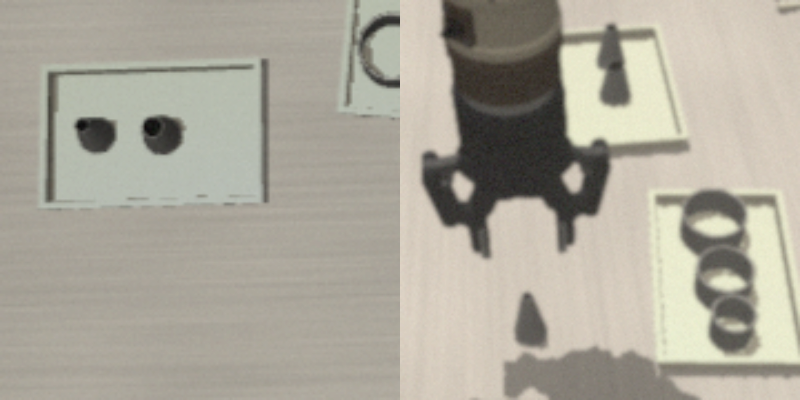

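Short nozzle stands in its tray, well clear of the stored one; the tall one lies centred between the jaws.

```bash
python3 -m pendant '[[5.5,[3,0,0],0],[5.5,[6,0,0],0],[5.5,[9,0,0],0],[5.5,[10.8,0,0],0],[5.5,[11.6,0,0],0],[5.5,[11.7,0,0],0],[1.5,[11.7,0,0],0],[1.5,[11.7,0,0],0],[1.5,[11.7,0,0],0],[1.5,[11.7,0,0],0]]' 35; python3 -m pendant '[[1.5,[0,0,0],0],[1.5,[0,0,0],0],[1.5,[0,0,0],0],[1.5,[0,0,0],0]]'; python3 to.py; python3 -m pendant '[[1.5,[-1,0,0],0],[1.5,[-2.5,0,0],0],[1.5,[-5,0,0],0],[1.5,[-8,0,0],0],[1.5,[-10.5,0,0],0],[1.5,[-11.5,0,0],0],[1.5,[-11.5,0,0],0]]'; python3 to.py .5816 .217 .12 0
```

```text
time_s: 24.17
ee_pos: [0.4673, -0.0499, 0.0068]
orientation: [1.211, 1.207, -1.206]
ft_force: [-0.1, 0.3, 3.5]
grip_width: 0.305
time_s: 24.5
ee_pos: [0.4674, -0.0499, 0.0068]
orientation: [1.211, 1.207, -1.206]
ft_force: [0.1, 1.0, 6.8]
grip_width: 0.303
t 24.50 pos [ 0.4674 -0.0499  0.0068] yaw 0.0 F [0.1 1.  6.8] grip 0.303 q [-0.11  0.41 -0.41  0.74  0.    1.46]
time_s: 25.08
ee_pos: [0.4682, -0.0505, 0.1236]
orientation: [1.212, 1.203, -1.205]
ft_force: [-0.5, -0.0, -1.3]
grip_width: 0.302
t 25.08 pos [ 0.4682 -0.0505  0.1236] yaw 0.0 F [-0.5 -0.  -1.3] grip 0.302 q [-0.11  0.26 -0.27  1.04 -0.    1.46]
shift cm [  0.41  11.33 -26.75] spin 0.0 rows>= 7.0
```

```bash
python3 -m pendant '[[1.5,[0,0.7,-1.6],0],[1.5,[0,2,-4.7],0],[1.5,[0,3.4,-8],0],[1.5,[0,4.8,-11.4],0],[1.5,[0,6.2,-14.8],0],[1.5,[0,7.6,-18.2],0],[1.5,[0,9,-21.6],0],[1.5,[0,10.3,-24.6],0],[1.5,[0,11.1,-26.3],0],[1.5,[0,11.3,-26.8],0]]'; python3 -m pendant '[[1.5,[3,0,0],0],[1.5,[3,0,0],0],[1.5,[3,0,0],0],[1.5,[3,0,0],0]]'
python3 - <<'E'
from h import *
t=robot.snapshot("top")[:,:,::-1];s=robot.snapshot("side")[:,:,::-1]
cv2.imwrite("pics/n4.png",cv2.convertScaleAbs(np.hstack([cv2.resize(t[130:250,90:210],(400,400)),cv2.resize(s[60:180,220:340],(400,400))]),alpha=1.4))
E
python3 to.py .5816 .217 .0098 0
```

```text
time_s: 25.92
ee_pos: [0.5791, 0.2211, 0.1184]
orientation: [1.206, 1.212, -1.207]
ft_force: [-0.4, -0.6, -0.1]
grip_width: 0.304
time_s: 26.25
ee_pos: [0.5781, 0.2169, 0.0901]
orientation: [1.208, 1.209, -1.212]
ft_force: [0.5, 0.6, -0.3]
grip_width: 0.299
t 26.35 pos [0.5793 0.2174 0.0915] yaw -0.0 F [ 0.3 -0.5 -0.4] grip 0.305 q [ 0.36  0.56  0.11  1.12 -0.    1.93]
shift cm [8.17 0.22 0.04] spin -0.0 rows>= 2.0
```

View pics/n4.png

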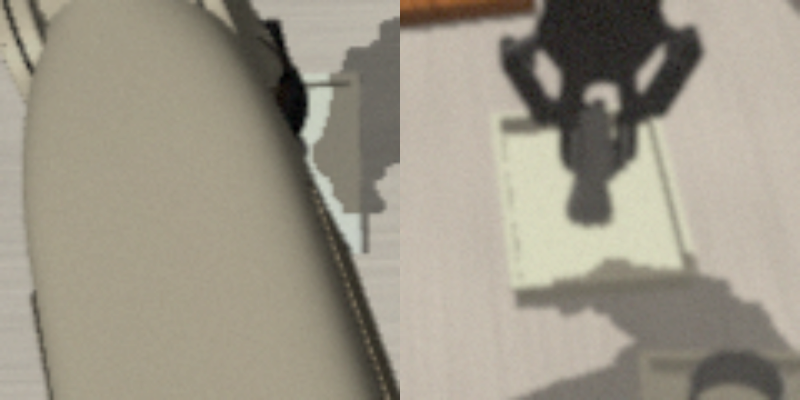

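Nozzle held upright over the free part of the tray. Lower, release, retreat up and back out of the way.

```bash
python3 -m pendant '[[1.5,[2.5,0.2,0],0],[1.5,[4.8,0.2,0],0],[1.5,[6.4,0.2,0],0],[1.5,[7.4,0.2,0],0],[1.5,[7.9,0.2,0],0],[1.5,[8.2,0.2,0],0],[1.5,[8.2,0.2,0],0]]'; python3 to.py; python3 -m pendant '[[4.5,[0,0,0],0],[4.5,[0,0,0],0],[4.5,[0,0,0],0],[4.5,[0,0,0],0],[4.5,[0,0,0],0],[4.5,[-1,0,0],0],[4.5,[-3,0,0],0],[4.5,[-6,0,0],0],[4.5,[-9,0,0],0],[4.5,[-12,0,0],0]]';  python3 to.py; python3 -m pendant '[[4.5,[-4,0,0],0],[4.5,[-6,-3,0],0],[4.5,[-6,-7,0],0],[4.5,[-6,-11,0],0],[4.5,[-6,-15,0],0],[4.5,[-6,-19,0],0],[4.5,[-6,-22,0],0],[4.5,[-6,-22,0],0],[4.5,[-6,-22,0],0],[4.5,[-6,-22,0],0]]'
python3 - <<'E'
from h import *
t=robot.snapshot("top")[:,:,::-1];s=robot.snapshot("side")[:,:,::-1]
cv2.imwrite("pics/f.png",cv2.convertScaleAbs(np.hstack([cv2.resize(t[100:280,90:430],(400,212)).repeat(1,0),np.zeros((212,0,3),np.uint8)]),alpha=1.4))
a=cv2.resize(t[110:220,100:430],(780,260)); b=cv2.resize(s[70:384,200:420],(224,320));c=cv2.resize(s[70:270,220:420],(320,320))
r=np.zeros((320,780,3),np.uint8); r[:,:224]=b; r[:,300:620]=c
cv2.imwrite("pics/f.png",cv2.convertScaleAbs(np.vstack([a,r]),alpha=1.4))
E
```

```text
time_s: 26.93
ee_pos: [0.5814, 0.218, 0.01]
orientation: [1.21, 1.208, -1.208]
ft_force: [-0.3, -0.4, -0.8]
grip_width: 0.302
t 26.93 pos [0.5814 0.218  0.01  ] yaw -0.0 F [-0.3 -0.4 -0.8] grip 0.302 q [ 0.36  0.64  0.03  0.95 -0.    1.93]
time_s: 27.77
ee_pos: [0.5805, 0.218, 0.1301]
orientation: [1.209, 1.21, -1.209]
ft_force: [0.5, -0.2, -0.2]
grip_width: 0.529
t 27.77 pos [0.5805 0.218  0.1301] yaw 0.0 F [ 0.5 -0.2 -0.2] grip 0.529 q [0.36 0.53 0.17 1.21 0.   1.93]
time_s: 28.6
ee_pos: [0.3618, 0.2185, 0.1894]
orientation: [1.211, 1.209, -1.206]
ft_force: [-0.4, -0.8, 0.7]
grip_width: 0.527
```

View pics/f.png

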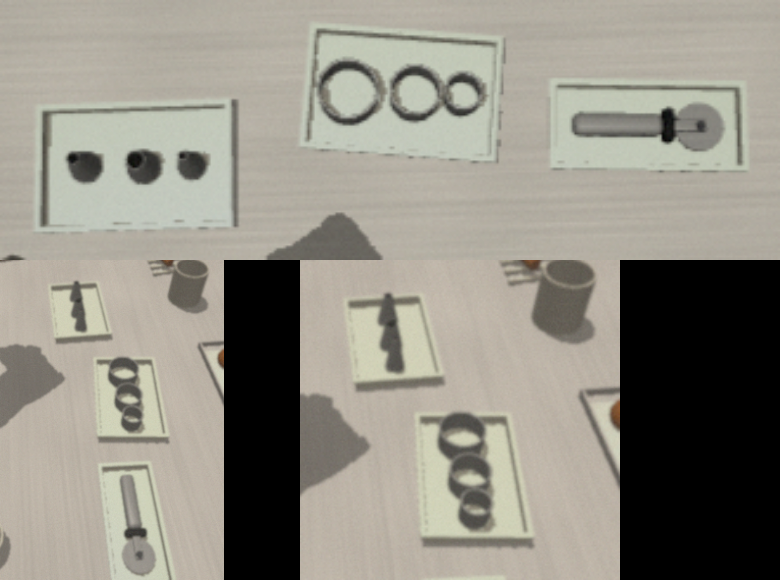

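Run:
```python
from h import *
t=robot.snapshot("top")[:,:,::-1];s=robot.snapshot("side")[:,:,::-1]
cv2.imwrite("pics/g.png",cv2.convertScaleAbs(np.hstack([cv2.resize(t[105:185,220:320],(400,320),interpolation=cv2.INTER_CUBIC),cv2.resize(s[155:255,285:370],(400,470),interpolation=cv2.INTER_CUBIC)[:320]]),alpha=1.4))
```

```text
(no output)
```

View pics/g.png

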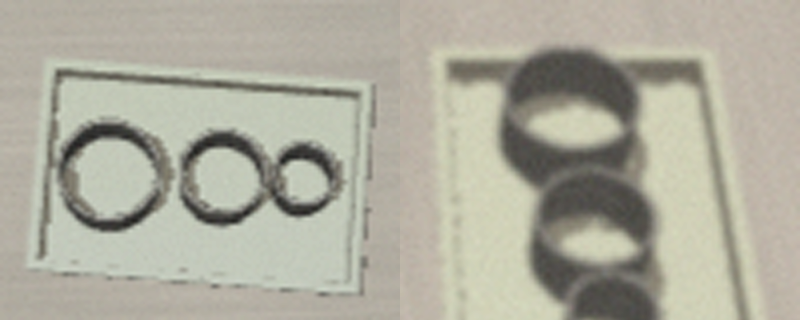

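All three rings look flat and circular, with floor showing through them. Handing in.

```bash
python3 -c "
from plant import robot
print(robot.sign_off())"
```

```text
the job is handed in; nothing more can be done
None
```

All five loose pieces are in their trays, and the job was handed in at about 29 s of the 109 s allowed. It gives no verdict, so what follows is from my own checks.

- **Pastry wheel:** it lies flat along the tool tray, clear of the walls.
- **Cutters:** both sit flat beside the stored cutter. The 54 mm cutter is next to the 40 mm one and almost or just touching it; I had aimed for a gap of about 5 mm. It was also about 5 mm or more from the stored cutter.
- **Nozzles:** both stand on their wide ends, well spaced from the stored nozzle.
- **Stored pieces:** the stored cutter and nozzle look undisturbed in both cameras. I checked this by eye and did not measure their final positions.
- **Robot:** the gripper was empty and raised to about 0.19 m, touching nothing. The highest wrist force I read was about 10 N, while setting down the 54 mm cutter.

The two cameras disagreed by up to about 5 mm on where things were. I allowed for that in the grasps and placings.

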